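Shim a rocking comparator stand

TASK

The dial comparator stand rocks because one of its feet has lost its rubber cap. With the fingertips push the steel wedge along the bench, thin end first, under that short foot until it is snug and the stand no longer rocks, without jacking the stand up off its other feet or shoving it along. Then press down firmly on the bolt head above that foot to check that the corner no longer gives, and let go; push and press only, lift nothing, and leave the other tools where they are.

Things in the scene. Friction and masses are not known exactly. Their poses are not given: they have to be found in the camera images.
- stand: Dial comparator stand, loose, 6 kg: grey cast base 170 x 160 mm, top 54 mm up; a low ear at each corner; a column 276 mm tall at the back; dial gauge facing the front. Origin: on the bench under the base's middle; x points from front (dial) to back, y left of one facing the dial. Feet under the ears at x +-100, y +-63 mm: three black rubber, 20 mm tall; front right (-100, -63) is the short one.
- short_foot (a point): Lowest point of the short foot: a bare steel stud, 18 mm in diameter, half-round end, hanging 6 mm clear of the bench under the front right ear (round, 34 mm wide, underside 20 mm and top 34 mm above the bench). The stand rests on its three rubber feet; pressing this corner with about 3 N dips it 6 mm until the stud meets the bench.
- corner_top (a point): Top of the bolt head (16 mm in diameter, 40 mm above the bench) straight above the short foot: the place to press. Nothing stands above it; the dial gauge is over 90 mm away.
- wedge: Plain steel wedge, loose, 170 g, flat on the bench before the short foot: 80 x 40 mm, 1.5 mm thick at the nose, 12 mm at the square tail. Origin: centre of the underside; x to the nose (tail face at x = -40 mm). Slides with 1 N; pushed at one point it swings round. It meets the foot 34 mm behind the nose, then stiffens: 8 N makes it snug, over 20 N shoves the stand along. It stays when let go.
- vise: Bystander: small steel toolmaker's vise, 160 x 50 x 48 mm, 1.9 kg, to the right of the stand. Origin: centre of its underside; x along its length.
- ring_gauge: Bystander: steel ring gauge lying flat, 60 mm outside, 20 mm tall, right of the wedge. Origin: centre of its underside.
- master: Bystander: upright steel setting master (stepped cylinder), 25 mm in diameter, 58 mm tall, right of the wedge. Origin: centre of its underside.
Things that resemble listed ones, but are neither listed nor needed, are in the scene too. Leave any pink look-alike of the wedge alone.

How it is judged:
By the outcome, as a careful person would: the job done as asked, in the order asked, and still so for the second after the job is handed in, with the robot touching nothing.
It also fails if it takes over 54 s, if anything falls off the work surface, if the arm or the gripper's body presses on something with over 40 N, if the wrist force passes 120 N, or if a joint passes its speed limit or range.

ROBOT

A 7-joint arm with a two-finger parallel gripper is mounted at the origin on the work surface. World frame = base frame: x ahead of the robot, y to its left, z up, the work surface at z = 0. Lengths are in m, angles in rad, forces in N, time in s.
With the tool pointing down it reaches from about 0.425 to 0.925 m from the base axis. Payload 6.8 kg.
Tool frame: the origin (TCP) lies midway between the tips of the shut fingers; the grasp point (between the pads) lies 19 mm behind it; x points along the fingers, y is the direction in which the jaws open and shut, and the axes are right-handed (so a half turn about x gives the same grasp; the last joint's range is limited). The gripper opens to 85 mm and grips with 20 to 120 N. Pads are 22 mm wide; open, the fingers measure 114 mm over their backs; the gripper's body (76 mm by 85 mm) begins 54 mm behind the grasp point. The pads swing forward as they close: fully open they stand 13 mm farther back than shut.
Start: joints at [-1.329, 0.477, 0.022, 1.555, -0.011, 1.109, -0.083], TCP at [0.231, 0.634, 0.2] pointing down, gripper open.
Joint ranges: [-2.96, 2.96], [-0.34, 2.1], [-1.41, 1.46], [0.24, 2.44], [-1.37, 4.51], [0.17, 1.92], [-2.96, 2.96]. Speed limits (rad/s): [2.39, 2.39, 3.14, 3.14, 3.14, 3.14, 3.14].

INTERFACE

Orientations are given as a rotation vector (axis times angle).
In Python, from bench import r, viewer, nets gives the robot as it stands.
- The arm moves only by the shell command python3 -m pendant 'ROWS' [FORCE]. ROWS is JSON, one flat list of numbers, 5 for each row, row after row: the finger opening in mm, from 0 to 85.4, then the shift along the tool's x, y, z in mm, then the turn about the tool's x in rad. A call has 1 to 20 rows; each row shifts and turns the commanded pose from where the row before left it, along the tool's axes as they then stand; what a row does not reach is not made up. A row lasts 1/8 s, in which the tool goes at most 62.5 mm and 10.7 degrees, less where a joint would pass 70% of its speed; a pose out of reach is approached as far as the arm can. A call with a gripper value outside its range is refused whole. The fingers move at their own pace and stop on an object; FORCE is the grip in N (left out, the last holds). Time passes only in rows, so rows that do not move let the fingers close. It gives the time, the measured TCP pose, the force and the opening at its end, in the units of the state.
- r.get_obs(): the state, without advancing time (a new reading comes with each control period).
- viewer.grab_frame(name): name is "side" or "top" or "wrist"; returns (picture, depth): 480x640x3 uint8, red, green, blue; 480x640 float32, m along the optical axis (not along the pixel's ray), 0 where there is no reading.
- viewer.calibration(name): a dict with "mtx" (3x3 intrinsics, pixels), "distortion" ([k1, k2, p1, p2, k3] as OpenCV has them; the pictures are not rectified), "world_to_cam" (4x4, takes a point from world to camera coordinates). Camera axes: x right, y up, looking along -z (the intrinsics and any distortion apply to the point x, -y, -z); pixel columns grow to the right and rows downward; lengths in m; the calibration is good to about 2 mm. A picture is of the moment at which its call begins: read the wrist's pose just before it. calibration takes no time and is no camera call; for the wrist camera it gives the pose at the moment of the call.
- r.hand_in(): hands the job in, once; it reports no verdict.
Trained networks look in the newest picture that a camera, given by its name, has taken for a name from the list of things; names that differ only in an ending like _2 or _b are one class to them, and where a whole thing is asked for, a point or a joint stands for the part that bears it (a point fixed in the world has none). Each returns a list of dicts, best first, with "score" (0 to 1); they miss things now and then, are a little off and sometimes report something else, mostly with a low value. They report only what shows in the picture. A call takes as long as a camera call. They do not tell look-alikes from the thing itself.
- nets.look_for(name, camera): "location" ([x, y, z] in m, in world coordinates, good to about 4 mm: the middle of the surface that is visible of it).
- nets.silhouettes(name, camera): "mask" (480x640 bool, what is visible of it).
The state is a dict: "clock": time; "joints": joint angles; "qvel": joint speeds; "tau": joint torques, N m; "tcp_pos": TCP position; "orientation": TCP orientation; "contact_force": force on the tool from outside, world axes, zero at the start; "moment": the same for the moment, N m; "grip_width": finger opening in m.
Only numpy, scipy, OpenCV 4.12 (cv2) and the standard library are available. Lean on these libraries where they do the work, as an engineer would, in place of code of your own. Each camera call takes 0.05 s, during which the arm holds its last target. There are 200 camera calls.

## Working session

There is one attempt and no reset: what is moved stays moved. The work goes in short steps, Python scripts to look and compute and a shell command to move; the robot and the scene stay as the last step left them, time stands still between calls to the robot, and variables do not carry over. Pictures are saved under pics/ and viewed, about 8 in all and at most 12, crops included, and the job is handed in when it is done.

```bash
ls; mkdir -p pics
cat > h.py <<'E'
import numpy as np, cv2
from bench import r, viewer, nets
def px2world(name,uv,depth,cal=None):
    c=cal or viewer.calibration(name); uv=np.atleast_2d(uv).astype(float)
    n=cv2.undistortPoints(uv[:,None],np.array(c["mtx"]),np.array(c["distortion"]))[:,0]
    d=np.array([depth[int(round(v)),int(round(u))] for u,v in uv])
    P=np.c_[n[:,0]*d,-n[:,1]*d,-d,np.ones(len(d))]
    return (np.linalg.inv(np.array(c["world_to_cam"]))@P.T).T[:,:3]
def proj(name,P):
    c=viewer.calibration(name); P=np.atleast_2d(P)
    q=(np.array(c["world_to_cam"])@np.c_[P,np.ones(len(P))].T).T[:,:3]*[1,-1,-1]
    return cv2.projectPoints(q,np.zeros(3),np.zeros(3),np.array(c["mtx"]),np.array(c["distortion"]))[0][:,0]
E
python3 - <<'E'
from h import *
np.set_printoptions(precision=4,suppress=True)
ims=[]
for n in ["top","side"]:
    p,d=viewer.grab_frame(n); np.save(f"{n}_d.npy",d); cv2.imwrite(f"pics/{n}0.png",p[...,::-1]); 
    for o in ["wedge","stand","short_foot","corner_top","vise","ring_gauge","master"]:
        for k in nets.look_for(o,n): print(n,o,round(k["score"],2),np.array(k["location"]))
print(r.get_obs())
E
```

```text
pics
top wedge 0.87 [ 0.4829 -0.1448  0.006 ]
top wedge 0.81 [0.5108 0.0134 0.0047]
top wedge 0.29 [0.49  0.182 0.053]
top stand 0.96 [0.488  0.1847 0.0562]
top stand 0.54 [0.507  0.0126 0.0039]
top short_foot 0.76 [0.4888 0.1865 0.0532]
top corner_top 0.85 [0.4919 0.1872 0.053 ]
top vise 0.71 [0.658  0.1901 0.0483]
top ring_gauge 0.92 [ 0.6218 -0.0789  0.0163]
top master 0.76 [0.6461 0.0023 0.0391]
side wedge 0.97 [0.5073 0.007  0.0052]
side wedge 0.9 [ 0.5056 -0.1419  0.0096]
side stand 0.61 [0.4942 0.2599 0.0517]
side short_foot 0.97 [0.4936 0.2604 0.0485]
side corner_top 0.65 [0.6494 0.0048 0.0323]
side corner_top 0.58 [0.4957 0.2576 0.0543]
side vise 0.88 [0.6616 0.2151 0.046 ]
side ring_gauge 0.86 [ 0.6253 -0.0665  0.0132]
side master 0.91 [0.6505 0.0034 0.0319]
{'clock': 0.8, 'joints': array([-1.3291,  0.477 ,  0.0224,  1.5554, -0.0115,  1.1093, -0.0831]), 'qvel': array([-0.002 ,  0.0017, -0.0022, -0.0006,  0.0001, -0.001 ,  0.0009]), 'tau': array([ -0.0001, -59.627 ,   1.6059, -28.1525,   0.0126,   0.0014,
        -0.    ]), 'tcp_pos': array([0.2313, 0.6341, 0.1997]), 'orientation': array([ 0.2745,  1.5533, -0.2745]), 'contact_force': array([-0.4941, -0.1808,  0.0564]), 'moment': array([-0.0346,  0.0133, -0.0053]), 'grip_width': 0.08563786445978581}
```

View pics/top0.png

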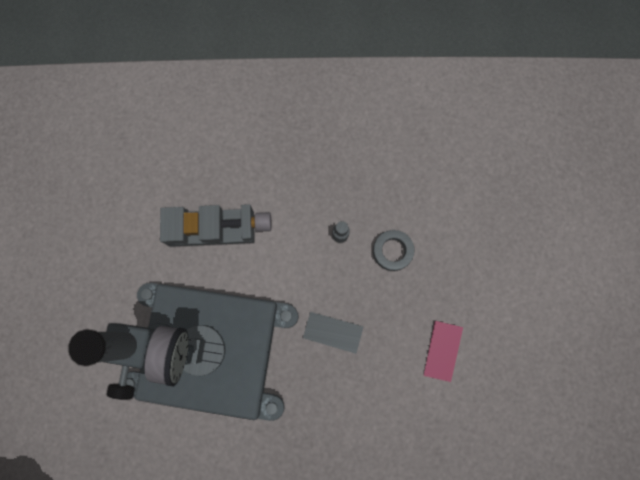

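View pics/side0.png

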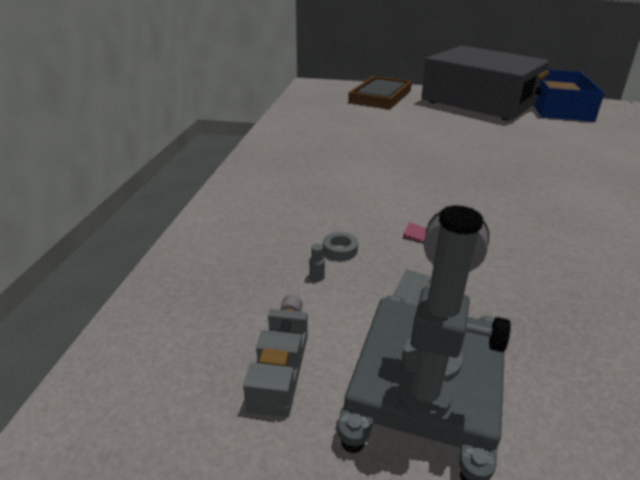

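Run:
```python
from h import *
np.set_printoptions(precision=4,suppress=True)
p,d=viewer.grab_frame("top")
for k in nets.silhouettes("wedge","top")[:2]:
    m=k["mask"]; v,u=np.nonzero(m); W=px2world("top",np.c_[u,v],d); 
    print(round(k["score"],2),len(u),W.mean(0)); 
    A=np.c_[W[:,:2]-W[:,:2].mean(0),np.ones(len(W))]; print("grad",np.linalg.lstsq(A,W[:,2],rcond=None)[0], W[:,2].min(),W[:,2].max())
    rc=cv2.minAreaRect((W[:,:2]*1000).astype(np.float32)); print(rc, cv2.boxPoints(rc))
# bench near
print("bench",px2world("top",[[330,400],[330,290],[400,330]],d))
c=viewer.calibration("top"); print(np.array(c["mtx"]),-np.array(c["world_to_cam"])[:3,:3].T@np.array(c["world_to_cam"])[:3,3])
# ears: top 34, bolts 40
for n,uv in dict(FR=(286,315),FL=(271,406),BR=(149,292)).items():
    g=np.stack(np.meshgrid(np.arange(uv[0]-22,uv[0]+23),np.arange(uv[1]-22,uv[1]+23)),-1).reshape(-1,2)
    W=px2world("top",g,d); s=(W[:,2]>.036)&(W[:,2]<.045); e=(W[:,2]>.028)&(W[:,2]<.036)
    print(n,"bolt",s.sum(),np.median(W[s],0),"ear",e.sum(),np.median(W[e],0),cv2.minEnclosingCircle((W[s|e][:,:2]*1000).astype(np.float32)))
im=cv2.resize(p[270:440,230:370,::-1],None,fx=3.5,fy=3.5,interpolation=cv2.INTER_CUBIC)
cv2.imwrite("pics/c1.png",cv2.convertScaleAbs(im,alpha=1.8))
```

```text
0.91 1563 [0.5087 0.0132 0.0074]
grad [-0.0694 -0.0976  0.0074] -0.0025562477905760606 0.7272290994763191
((509.0967712402344, 13.375476837158203), (83.398681640625, 41.49945068359375), 74.39379119873047) [[477.8939 -21.2044]
 [517.8634 -32.3687]
 [540.2997  47.9553]
 [500.3301  59.1197]]
0.87 1678 [ 0.4791 -0.1438  0.0082]
grad [0.378  1.0671 0.0082] -0.002838712102425367 0.7272290994763191
((498.2572326660156, -67.59912109375), (205.0929718017578, 82.6766357421875), 76.21783447265625) [[ 433.6793 -157.3451]
 [ 513.9756 -177.0412]
 [ 562.8351   22.1468]
 [ 482.5389   41.843 ]]
bench [[ 0.4118  0.0179 -0.0001]
 [ 0.569   0.0161  0.0035]
 [ 0.51   -0.0854 -0.0005]]
[[492.0686   0.     310.6958]
 [  0.     492.0686 245.0572]
 [  0.       0.       1.    ]] [0.506  0.0361 0.7272]
FR bolt 139 [0.5315 0.08   0.0401] ear 382 [0.5303 0.0817 0.0341] ((524.5475463867188, 86.5322036743164), 26.331790924072266)
FL bolt 129 [0.4079 0.1001 0.04  ] ear 403 [0.4073 0.0995 0.0338] ((414.1007385253906, 104.13092041015625), 25.23600959777832)
BR bolt 111 [0.5617 0.276  0.0395] ear 241 [0.5634 0.2775 0.0337] ((562.674072265625, 274.5509033203125), 17.946348190307617)
```

View pics/c1.png

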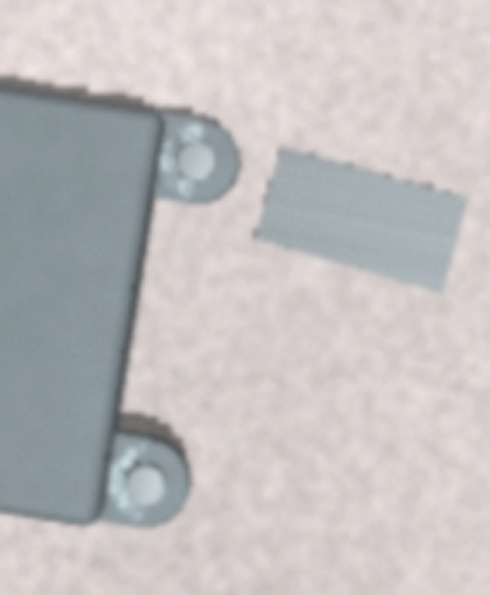

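```bash
cat >> h.py <<'E'
from scipy.spatial.transform import Rotation as Rn
def ray_at_z(name,uv,z):
    c=viewer.calibration(name); uv=np.atleast_2d(uv).astype(float)
    n=cv2.undistortPoints(uv[:,None],np.array(c["mtx"]),np.array(c["distortion"]))[:,0]
    M=np.linalg.inv(np.array(c["world_to_cam"])); D=np.c_[n[:,0],-n[:,1],-np.ones(len(n))]@M[:3,:3].T
    o=M[:3,3]; return o+D*((np.asarray(z)-o[2])/D[:,2])[:,None]
def tool():
    o=r.get_obs(); return o["tcp_pos"],Rn.from_rotvec(o["orientation"]).as_matrix(),o
def go(xyz,yang):   # rows needed: yaw change of tool y to angle (deg), then shift in tool axes after turn (mm)
    p,R,o=tool(); y=R[:,1]; a=np.degrees(np.arctan2(y[1],y[0]))
    dy=(yang-a+90)%180-90; t=-dy   # tool x is down
    R2=R@Rn.from_rotvec([np.radians(t),0,0]).as_matrix()
    print("t",round(o["clock"],2),"tcp",p.round(4),"yang",round(a,1),"turn rad",round(np.radians(t),3),"shift before turn",(R.T@(np.array(xyz)-p)*1000).round(1),"after turn",(R2.T@(np.array(xyz)-p)*1000).round(1),"F",o["contact_force"].round(1))
    return R2
E
python3 - <<'E'
from h import *
np.set_printoptions(precision=4,suppress=True)
d=np.load("top_d.npy")
g=np.stack(np.meshgrid(np.arange(296,370),np.arange(305,362)),-1).reshape(-1,2)
P=np.array([[309.4,312.3],[302.6,337.7],[356,353.4],[363.1,326.3]])
i=np.array([cv2.pointPolygonTest(P.astype(np.float32),(float(a),float(b)),True)>2 for a,b in g])
W=px2world("top",g[i],d); W=W[W[:,2]<.1]
h=np.array([np.cos(np.radians(74.4)),np.sin(np.radians(74.4))])
s=(W[:,:2]-[.509,.0135])@h; print("slope along +heading",np.polyfit(s,W[:,2],1))
C=ray_at_z("top",P,[.0015,.0015,.012,.012]); print("corners",C,"c",C.mean(0))
dd=(C[0]+C[1]-C[2]-C[3])[:2]/2; print(np.linalg.norm(dd),np.degrees(np.arctan2(dd[1],dd[0])),np.linalg.norm(C[0]-C[1]),np.linalg.norm(C[2]-C[3]))
print("bolts",ray_at_z("top",[[285.7,315.7],[271.7,408.9]],[.04,.04]))
print("column,knob,dial",px2world("top",[[88,347],[120,392],[165,355],[180,345]],d))
p,R,o=tool(); print(R)
go([.44,.02,.1],81)
E
```

```text
slope along +heading [-0.1293  0.007 ]
corners [[ 0.5367  0.0466  0.0015]
 [ 0.5     0.0567  0.0015]
 [ 0.4776 -0.0196  0.012 ]
 [ 0.5157 -0.0305  0.012 ]] c [0.5075 0.0133 0.0067]
0.07972204798676394 74.18342794859772 0.037986990257903315 0.03967039297379338
bolts [[0.5306 0.079  0.04  ]
 [0.4056 0.0976 0.04  ]]
column,knob,dial [[0.494  0.2458 0.2759]
 [0.4431 0.2516 0.1796]
 [0.4857 0.1843 0.2414]
 [0.4949 0.175  0.2223]]
[[ 0.      0.3427  0.9394]
 [ 0.      0.9394 -0.3427]
 [-1.      0.      0.    ]]
t 0.9 tcp [0.2313 0.6341 0.1997] yang 70.0 turn rad -0.193 shift before turn [  99.7 -505.4  406.5] after turn [  99.7 -573.9  302.2] F [ 1.2  0.1 -0.2]
```

```bash
python3 -m pendant '[12,-50,0,0,0, 12,-50,0,0,0, 12,0,-36,30.5,0, 12,0,-36,30.5,0, 12,0,-36,30.5,0, 12,0,-36,30.5,0, 12,0,-36,30.5,0, 12,0,-36,30.5,0, 12,0,-36,30.5,0, 12,0,-36,30.5,0, 12,0,-36,30.5,0, 12,0,-36,30.5,0, 12,0,-36,30.5,0, 12,0,-36,30.5,0, 12,0,-36,30.5,0, 12,0,-36,30.5,0, 12,50,0,0,-0.095, 12,50,0,0,-0.095, 12,50,0,0,0, 12,0,0,0,0]' 20
python3 - <<'E'
from h import *
print(r.get_obs()["joints"].round(2), r.get_obs()["grip_width"]); go([.4591,.0123,.003],81)
E
```

```text
clock: 3.4
tcp_pos: [0.4569, 0.0137, 0.1474]
orientation: [0.124, 1.574, -0.128]
contact_force: [-0.2, -0.5, 1.3]
grip_width: 0.0123
[-0.63  0.2   0.53  2.13 -0.13  0.85  1.39] 0.012338869506030208
t 3.4 tcp [0.4569 0.0137 0.1474] yang 80.8 turn rad -0.003 shift before turn [144.3  -0.6   3.3] after turn [144.3  -0.6   3.3] F [-0.2 -0.5  1.3]
```

```bash
python3 -m pendant '[12,50,0,0,0, 12,50,0,0,0, 12,30,0,0,0, 12,10,0,0,0, 12,3,0,0,0, 12,1,0,0,0, 12,0,0,0,0]'
python3 - <<'E'
from h import *
go([.4815*.988+.082*.152,-.4815*.152+.082*.988,.003],81.3)
p,d=viewer.grab_frame("wrist"); cv2.imwrite("pics/w1.png",cv2.convertScaleAbs(p[...,::-1],alpha=1.6))
E
```

```text
clock: 4.28
tcp_pos: [0.4606, 0.0146, 0.0067]
orientation: [0.126, 1.565, -0.125]
contact_force: [-0.0, -0.2, -0.1]
grip_width: 0.012
t 4.28 tcp [0.4606 0.0146 0.0067] yang 80.8 turn rad -0.008 shift before turn [ 3.8 -2.3 28.3] after turn [ 3.8 -2.5 28.2] F [-0.  -0.2 -0.1]
```

View pics/w1.png

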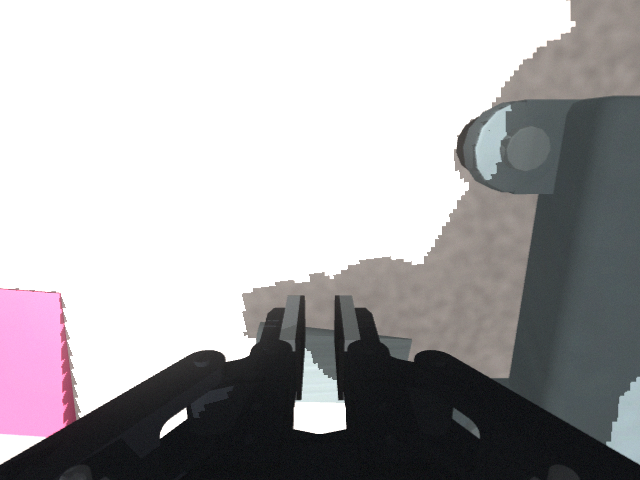

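Run:
```python
from h import *
np.set_printoptions(precision=4,suppress=True)
p,R,o=tool()
print("tcp,foot,wedge",proj("wrist",[p,[.5306,.079,.04],[.5367,.0466,.0015],[.5,.0567,.0015],[.4776,-.0196,.012],[.5157,-.0305,.012],[.483,-.145,.006]]))
g,d=viewer.grab_frame("wrist")
c=viewer.calibration("wrist"); M=np.linalg.inv(c["world_to_cam"]); print(M,c["mtx"])
print(px2world("wrist",[[528,148],[30,360],[380,350],[320,385],[293,299],[300,200]],d))
g,d=viewer.grab_frame("top"); cv2.imwrite("pics/t2.png",cv2.convertScaleAbs(cv2.resize(g[260:420,240:400,::-1],None,fx=3.5,fy=3.5),alpha=1.6))
```

```text
tcp,foot,wedge [[320.4826 288.7559]
 [486.5987 439.231 ]
 [399.3205 402.3695]
 [411.4704 341.8883]
 [257.5978 335.1465]
 [252.0709 402.3225]
 [ 28.4114 371.9628]]
[[ 0.1591 -0.946  -0.2823  0.387 ]
 [ 0.9873  0.1524  0.0458  0.0258]
 [-0.0003 -0.286   0.9582  0.181 ]
 [ 0.      0.      0.      1.    ]] [[385.17     0.     319.3232]
 [  0.     385.17   245.5369]
 [  0.       0.       1.    ]]
[[ 0.4045  0.0977  0.0406]
 [ 0.476  -0.1413  0.0061]
 [ 0.4494  0.0334  0.0835]
 [ 0.5135  0.0057  0.008 ]
 [ 0.446   0.0061  0.0464]
 [ 0.4165  0.0117  0.0004]]
```

View pics/t2.png

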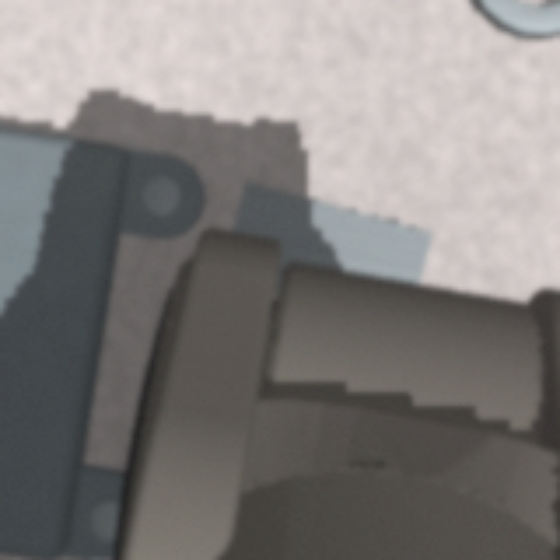

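```bash
python3 -m pendant '[12,2,-2,2,-0.012, 12,1,0,4,0, 12,0,0,4,0, 12,0,0,4,0, 12,0,0,3,0, 12,0,0,3,0, 12,0,0,3,0, 12,0,0,3,0, 12,0,0,2,0, 12,0,0,0,0, 12,0,0,0,0]'
python3 - <<'E'
from h import *
go([.4815*.988+.082*.152,-.4815*.152+.082*.988,.003],81.3)
p,d=viewer.grab_frame("wrist"); cv2.imwrite("pics/w2.png",cv2.convertScaleAbs(p[...,::-1],alpha=1.))
E
```

```text
clock: 5.8
tcp_pos: [0.4869, 0.0082, 0.0027]
orientation: [0.116, 1.568, -0.116]
contact_force: [0.3, 0.3, 0.9]
grip_width: 0.0122
t 5.8 tcp [0.4869 0.0082 0.0027] yang 81.5 turn rad 0.004 shift before turn [-0.3 -0.2  1.3] after turn [-0.3 -0.2  1.3] F [0.3 0.3 0.9]
```

View pics/w2.png

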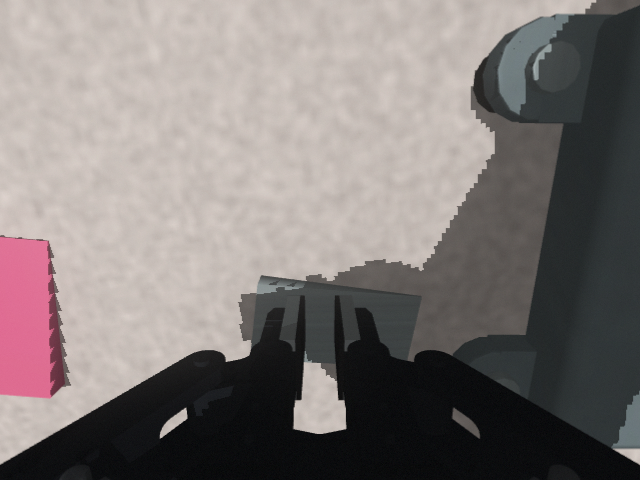

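Run:
```python
from h import *
np.set_printoptions(precision=4,suppress=True)
p,R,o=tool()
A=ray_at_z("wrist",[[260,275],[420,296],[410,360]],[.012,.0015,.0015]); print(A)
print(A[:2,:2]@[.988,-.152], p[:2]@[.988,-.152])
print(proj("wrist",[p, p+R@[0,0,.011],p+R@[0,0,-.011]]))
```

```text
[[ 0.4722 -0.0176  0.012 ]
 [ 0.4985  0.0564  0.0015]
 [ 0.534   0.0485  0.0015]]
[0.4692 0.484 ] 0.47985709952071065
[[320.504  288.7659]
 [320.4866 309.248 ]
 [320.5219 267.5894]]
```

Run:
```python
from h import *
np.set_printoptions(precision=1,suppress=True,linewidth=150)
p,R,o=tool(); g,d=viewer.grab_frame("wrist")
for u in (300,342,275,365):
  uv=[[u,v] for v in range(275,400,10)]
  W=px2world("wrist",uv,d); print(u); print(np.c_[np.array(uv)[:,1],(W-p)@R*1000,W[:,2]*1000])
```

```text
300
[[275.    2.9 -10.1  -6.1  -0.2]
 [285.   -3.5  -9.8  -3.4   6.2]
 [295.  -35.2  -8.1 -12.3  37.9]
 [305.  -44.1  -7.7 -12.2  46.8]
 [315.  -52.8  -7.3 -12.5  55.5]
 [325.  -60.5  -6.9 -12.7  63.2]
 [335.  -66.6  -6.6 -12.5  69.2]
 [345.  -68.9  -6.5 -10.3  71.5]
 [355.  -69.7  -6.5  -7.3  72.4]
 [365.  -69.4  -6.6  -3.5  72.1]
 [375.  -69.5  -6.6   0.   72.2]
 [385.  -69.7  -6.7   3.6  72.4]
 [395.  -68.7  -6.8   8.1  71.4]]
342
[[275.    2.2  10.5  -6.3   0.4]
 [285.    2.5  10.7  -0.9   0.2]
 [295.  -34.4   8.4 -11.9  37.1]
 [305.  -43.6   7.9 -11.9  46.3]
 [315.  -52.6   7.4 -12.4  55.3]
 [325.  -59.7   7.  -12.3  62.4]
 [335.  -66.9   6.6 -12.7  69.5]
 [345.  -68.4   6.6 -10.   71.1]
 [355.  -69.1   6.6  -6.9  71.8]
 [365.  -69.6   6.6  -3.7  72.3]
 [375.  -70.2   6.6  -0.4  72.9]
 [385.  -69.2   6.8   4.   71.8]
 [395.  -70.2   6.8   7.   72.9]]
275
[[ 275.     2.2  -22.3   -6.3    0.5]
 [ 285.    -7.7  -21.2   -5.1   10.4]
 [ 295.    -8.2  -21.3   -0.3   10.9]
 [ 305.    -8.6  -21.5    4.7   11.2]
 [ 315.   -45.4  -16.9   -8.7   48.1]
 [ 325.   -52.7  -16.1   -8.6   55.4]
 [ 335.   -59.4  -15.4   -8.4   62. ]
 [ 345.   -75.5  -13.4  -14.3   78.1]
 [ 355.   -78.8  -13.1  -13.    81.4]
 [ 365.   -84.   -12.5  -13.3   86.7]
 [ 375.   -88.   -12.1  -13.    90.7]
 [ 385.   -99.1  -10.6  -18.1  101.8]
 [ 395.  -103.   -10.2  -18.4  105.6]]
365
[[ 275.     2.8   21.9   -6.1   -0.1]
 [ 285.     2.9   22.1   -0.8   -0.2]
 [ 295.    -2.7   21.6    2.1    5.4]
 [ 305.    -3.6   21.6    7.     6.3]
 [ 315.   -45.1   16.4   -8.6   47.8]
 [ 325.   -52.9   15.5   -8.6   55.5]
 [ 335.   -59.7   14.8   -8.6   62.4]
 [ 345.   -76.6   12.7  -14.9   79.2]
 [ 355.   -79.5   12.4  -13.5   82.2]
 [ 365.   -84.5   11.8  -13.6   87.1]
 [ 375.   -89.4   11.2  -14.    92.1]
 [ 385.   -99.6    9.9  -18.5  102.3]
 [ 395.  -104.1    9.4  -19.3  106.7]]
```

Run:
```python
from h import *
g,d=viewer.grab_frame("top"); cv2.imwrite("pics/t3.png",cv2.convertScaleAbs(cv2.resize(g[260:420,240:400,::-1],None,fx=3.5,fy=3.5),alpha=1.6))
g=cv2.imread("pics/w2.png")[240:400,220:440]; cv2.imwrite("pics/w2c.png",cv2.resize(cv2.convertScaleAbs(g,alpha=2.5),None,fx=3,fy=3))
```

```text
(no output)
```

View pics/w2c.png

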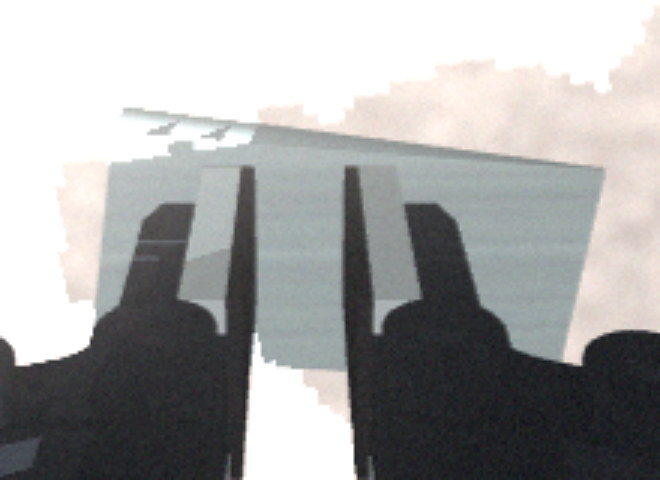

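```bash
cat > tips.py <<'E'
from h import *
np.set_printoptions(precision=1,suppress=True,linewidth=150)
p,R,o=tool(); g,d=viewer.grab_frame("wrist")
v,u=np.mgrid[200:420:2,120:520:2]; W=px2world("wrist",np.c_[u.ravel(),v.ravel()],d); L=(W-p)@R*1000
# fingers: in tool frame |z|<14, and more than 15mm above bench
s=(abs(L[:,2])<16)&(W[:,2]>.02)&(L[:,0]>-75)&(abs(L[:,1])<60)
for side in (-1,1):
    q=L[s&(L[:,1]*side>0)]; i=np.argsort(-q[:,0])[:4]; print("grip",o["grip_width"],"tip-most visible",q[i].tolist())
print("clock",r.get_obs()["clock"])
E
python3 -m pendant '[0,-20,0,0,0, 0,-20,0,0,0, 0,0,0,0,0, 0,0,0,0,0]'; python3 tips.py;  python3 -m pendant '[60,0,0,0,0, 60,0,0,0,0, 60,0,0,0,0, 60,0,0,0,0]'; python3 tips.py
python3 - <<'E'
from h import *
g,d=viewer.grab_frame("side"); a=g[180:420,340:640,::-1]
h,d=viewer.grab_frame("wrist"); b=h[...,::-1]
cv2.imwrite("pics/s2.png",np.hstack([cv2.convertScaleAbs(cv2.resize(a,None,fx=1.5,fy=1.5),alpha=1.4)[:360],cv2.resize(b,(350,262))[:,:] if 0 else cv2.copyMakeBorder(cv2.resize(b,(350,262)),0,98,0,0,0)]))
E
```

```text
clock: 6.45
tcp_pos: [0.4868, 0.0084, 0.0423]
orientation: [0.116, 1.568, -0.116]
contact_force: [-0.3, 0.6, -0.7]
grip_width: -0.0001
grip -0.00013607118489316136 tip-most visible [[-35.80206151362125, -0.3785435497006122, -12.369013828440066], [-35.95152092064006, -3.5020694611618066, -12.434219542731775], [-36.56464411047971, -2.711202149264896, -12.707367686962568], [-36.72198269360705, -5.814846403177975, -12.776054597252777]]
grip -0.00013607118489316136 tip-most visible [[-36.010064290501376, 1.1823211436630279, -12.462198728576167], [-36.0749152659583, 1.9616656958542684, -12.49136622091816], [-36.16415413907953, 2.739704933496284, -12.531382074903414], [-36.37030381647851, 5.848603536750884, -12.624314082052603]]
clock 6.5
clock: 7.0
tcp_pos: [0.487, 0.0082, 0.0426]
orientation: [0.116, 1.568, -0.116]
contact_force: [0.1, -0.0, -0.6]
grip_width: 0.0602
grip 0.06019526267668771 tip-most visible [[-36.945894742615685, -30.57781846355403, 2.2084376265965235], [-37.12502913217603, -30.63854439486953, 3.8963341020533035], [-38.05880528020328, -30.38338542651711, 2.479144583547128], [-38.369938240716216, -30.41449082465539, 4.081795514548645]]
grip 0.06019526267668771 tip-most visible [[-37.359341410327254, 29.67281593593756, -4.197478229197981], [-37.862968102787136, 29.464596992654297, -6.177789330931083], [-37.90397260652193, 29.504595263659528, -5.33748683853128], [-38.107860567107274, 29.60765581407597, -2.84479694940534]]
clock 7.05
```

View pics/s2.png

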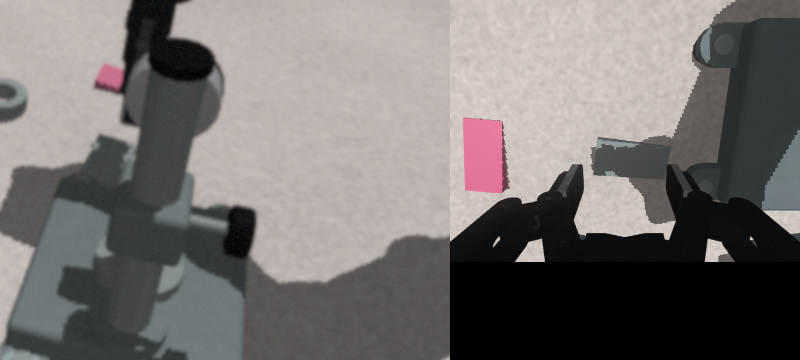

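```bash
python3 -m pendant '[0,0,0,0,0, 0,0,0,0,0, 0,0,0,0,0, 0,0,0,0,0]'
python3 - <<'E'
from h import *
np.set_printoptions(precision=4,suppress=True,linewidth=150)
p,R,o=tool(); print(p)
for n in ("side","top"):
    g,d=viewer.grab_frame(n)
    v,u=np.mgrid[0:480,0:640]; W=px2world(n,np.c_[u.ravel(),v.ravel()],d); L=(W-p)@R*1000
    s=(d.ravel()>0)&(abs(L[:,2])<30)&(abs(L[:,1])<40)&(W[:,2]>.02)&(W[:,2]<.3)
    print(n,s.sum()); q=L[s]
    for lo in range(-250,30,10):
        k=q[(q[:,0]>=lo)&(q[:,0]<lo+10)]
        if len(k): print(lo,len(k),k.min(0).round(1),k.max(0).round(1))
    print("proj tcp",proj(n,[p,p+R@[-.036,0,0.011]]))
    if n=="side": cv2.imwrite("pics/s3.png",cv2.convertScaleAbs(cv2.resize(g[200:320,380:500,::-1],None,fx=5,fy=5),alpha=1.8))
E
```

```text
clock: 7.65
tcp_pos: [0.4871, 0.0082, 0.0427]
orientation: [0.116, 1.568, -0.116]
contact_force: [-0.3, -0.9, -0.6]
grip_width: -0.0003
[0.4871 0.0082 0.0427]
side 4759
-250 496 [-249.9   21.7  -29.8] [-240.    39.8   30. ]
-240 399 [-239.9   22.6  -29.9] [-230.   40.   30.]
-230 442 [-230.    21.3  -29.9] [-220.1   39.9   30. ]
-220 290 [-220.     8.9  -29.5] [-210.    37.5   29.8]
-210 492 [-210.     6.8  -30. ] [-200.    38.2   29.9]
-200 450 [-200.     3.1  -30. ] [-190.    38.9   29.9]
-190 381 [-189.9   20.6  -30. ] [-180.    39.7   29.9]
-180 382 [-180.    20.7  -29.9] [-170.1   40.    29.8]
-170 354 [-170.   21.  -30.] [-160.    39.5   29.9]
-160 136 [-160.    26.   -21.5] [-150.1   39.7   23.8]
-150 121 [-150.    10.   -11.1] [-140.1   39.9   10.7]
-140 249 [-139.9  -13.2  -19.1] [-130.    39.9   19.2]
-130 106 [-130.    15.9  -18.8] [-120.3   38.2   18.5]
-120 45 [-120.     8.4  -10.2] [-110.1   31.5   16.8]
-110 32 [-109.9  -11.6  -10.2] [-100.5   22.9   16.9]
-100 7 [-99.7 -33.2 -10.2] [-90.   39.9  16.5]
-90 10 [-88.   23.6   9.3] [-81.1  37.1  13.5]
-80 2 [-79.5  29.9   9.4] [-79.4  30.5  10.6]
-50 3 [-44.3   4.   10.6] [-40.9   5.9  11. ]
-40 9 [-39.    4.2   6.8] [-33.1   6.3  10.4]
proj tcp [[427.2753 270.332 ]
 [422.8865 248.6273]]
top 0
proj tcp [[337.2839 347.3328]
 [339.5559 339.5689]]
```

View pics/s3.png

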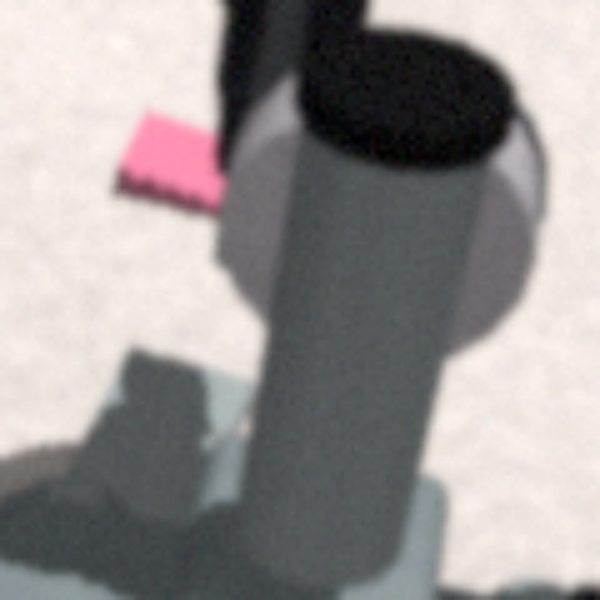

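The wrist depth puts the visible fingertips about 35 mm above the reported TCP, and the wedge was not touched. I'll settle it by feeling for the bench beside the wedge.

```bash
python3 -m pendant '[0,0,0,-15,0, 0,0,0,-15,0, 0,30,0,0,0, 0,10,0,0,0, 0,0,0,0,0]'; python3 -m pendant '[0,2,0,0,0, 0,2,0,0,0, 0,0,0,0,0]';python3 -m pendant '[0,2,0,0,0, 0,2,0,0,0, 0,0,0,0,0]'
```

```text
clock: 8.38
tcp_pos: [0.4565, 0.0125, 0.0024]
orientation: [0.116, 1.569, -0.117]
contact_force: [0.2, 0.1, -0.3]
grip_width: -0.0003
clock: 8.75
tcp_pos: [0.4576, 0.0127, -0.0011]
orientation: [0.116, 1.567, -0.116]
contact_force: [1.1, 0.3, -0.0]
grip_width: 0.0006
clock: 9.12
tcp_pos: [0.4573, 0.0126, -0.0055]
orientation: [0.116, 1.568, -0.116]
contact_force: [-0.8, -0.5, 0.4]
grip_width: -0.0003
```

```bash
python3 -m pendant '[0,6,0,0,0, 0,6,0,0,0, 0,4,0,0,0, 0,0,0,0,0]';python3 -m pendant '[0,2,0,0,0, 0,2,0,0,0, 0,0,0,0,0]';python3 -m pendant '[0,2,0,0,0, 0,1,0,0,0, 0,0,0,0,0]'; python3 tips.py
```

```text
clock: 9.62
tcp_pos: [0.4571, 0.0125, -0.0217]
orientation: [0.116, 1.569, -0.116]
contact_force: [0.1, 0.3, -0.6]
grip_width: 0.0002
clock: 10.0
tcp_pos: [0.4574, 0.0126, -0.0254]
orientation: [0.116, 1.568, -0.116]
contact_force: [-0.2, 0.1, 0.9]
grip_width: -0.0002
clock: 10.38
tcp_pos: [0.4574, 0.0126, -0.0284]
orientation: [0.116, 1.568, -0.116]
contact_force: [-0.8, -0.4, -0.5]
grip_width: 0.0002
grip 0.00016674310416755624 tip-most visible [[-48.43017264800003, -2.4090538732100177, -12.99614393423714], [-48.443342426886694, -8.221630777733305, -9.028087450818717], [-48.489434213046316, -13.310895537863733, -8.24716181025971], [-48.51003388645413, -11.132174427792922, -8.25907392794236]]
grip 0.00016674310416755624 tip-most visible [[-48.38327048761096, 12.818287286941686, -8.203860645922818], [-48.54662336797828, 7.000590421002119, -8.28666408806175], [-48.576160997465834, 2.6237110454048933, -12.280461035897911], [-48.64625259801461, 7.719285874140061, -8.338814835309147]]
clock 10.425
```

```bash
python3 -m pendant '[12,2,0,0,0, 12,2,0,0,0, 12,0,0,0,0]';python3 -m pendant '[12,1.5,0,0,0, 12,0,0,0,0]'; python3 -m pendant '[12,1.5,0,0,0, 12,0,0,0,0]'
```

```text
clock: 10.8
tcp_pos: [0.4575, 0.0127, -0.0313]
orientation: [0.117, 1.568, -0.116]
contact_force: [-5.0, -1.2, 20.3]
grip_width: 0.0114
clock: 11.05
tcp_pos: [0.4576, 0.0127, -0.0314]
orientation: [0.119, 1.568, -0.115]
contact_force: [-10.3, -0.3, 45.7]
grip_width: 0.0118
clock: 11.3
tcp_pos: [0.4576, 0.0128, -0.0316]
orientation: [0.12, 1.568, -0.114]
contact_force: [-16.0, -0.3, 71.2]
grip_width: 0.0122
```

```bash
python3 -m pendant '[12,-7,0,0,0, 12,0,0,3,0, 12,0,0,3,0, 12,0,0,3,0, 12,0,0,3,0, 12,0,0,3,0, 12,0,0,3,0, 12,0,0,3,0, 12,0,0,3,0, 12,0,0,3,0, 12,0,0,2,0, 12,0,0,0,0]'
python3 - <<'E'
from h import *
go([.4815*.988+.082*.152,-.4815*.152+.082*.988,-.0285],81.3)
E
```

```text
clock: 12.8
tcp_pos: [0.4865, 0.0083, -0.0282]
orientation: [0.116, 1.567, -0.116]
contact_force: [0.2, -0.6, 0.1]
grip_width: 0.012
t 12.8 tcp [ 0.4865  0.0083 -0.0282] yang 81.5 turn rad 0.004 shift before turn [ 0.3 -0.3  1.7] after turn [ 0.3 -0.3  1.7] F [ 0.2 -0.6  0.1]
```

```bash
cat >> h.py <<'E'
def wedge_fit(cam,near=None,pts=False):
    g,d=viewer.grab_frame(cam); cal=viewer.calibration(cam)
    best=[]
    for k in nets.silhouettes("wedge",cam):
        m=k["mask"].astype(np.uint8); n,l,st,_=cv2.connectedComponentsWithStats(m)
        m=l==1+np.argmax(st[1:,4]); v,u=np.nonzero(m); rgb=g[m].mean(0)
        if rgb[0]>1.3*rgb[1]: continue   # pink look-alike
        W=px2world(cam,np.c_[u,v],d,cal); ok=(W[:,2]<.018)&(W[:,2]>-.01); W=W[ok]
        (cx,cy),(w,h),a=cv2.minAreaRect((W[:,:2]*1000).astype(np.float32)); b=cv2.boxPoints(((cx,cy),(w,h),a))
        e=b[1]-b[0]; f=b[2]-b[1]; e=e if np.linalg.norm(e)>np.linalg.norm(f) else f; ang=np.degrees(np.arctan2(e[1],e[0]))%180
        print(cam,round(k["score"],2),"c",round(cx,1),round(cy,1),"size",round(w,1),round(h,1),"ang",round(ang,1)," n,h",round(cx*.988-cy*.152,1),round(cx*.152+cy*.988,1),len(W))
E
python3 -m pendant '[12,0,0,-10,0, 12,-40,0,-10,0, 12,-50,0,0,0, 12,-40,0,0,0, 12,-20,0,0,0, 12,0,0,0,0]'
python3 - <<'E'
from h import *
wedge_fit("wrist"); wedge_fit("top")
g,d=viewer.grab_frame("wrist"); a=cv2.resize(g,(400,300)); g,d=viewer.grab_frame("top"); b=cv2.resize(g[240:420,200:440],(400,300))
cv2.imwrite("pics/m4.png",cv2.convertScaleAbs(np.hstack([a,b])[...,::-1],alpha=1.3))
E
```

```text
clock: 13.55
tcp_pos: [0.4668, 0.0118, 0.1228]
orientation: [0.117, 1.565, -0.114]
contact_force: [0.4, 0.3, -0.6]
grip_width: 0.0121
wrist 0.68 c 515.8 13.5 size 81.9 40.8 ang 81.8  n,h 507.5 91.8 3991
top 0.64 c 523.3 14.3 size 79.9 31.3 ang 81.7  n,h 514.8 93.7 902
top 0.58 c 487.7 231.6 size 313.4 175.1 ang 81.1  n,h 446.7 303.0 199
```

View pics/m4.png

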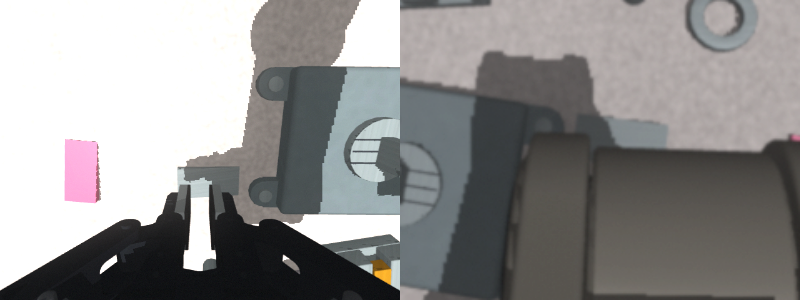

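```bash
python3 -m pendant '[8,0,0,0,0.175, 8,0,0,0,0.175, 8,0,0,0,0.175, 8,0,0,0,0.175, 8,0,0,0,0.175, 8,0,0,0,0.175, 8,0,0,0,0.175, 8,0,0,0,0.175, 8,0,0,0,0.17, 8,0,25,30,0, 8,0,25,30,0, 8,0,0,0,0, 8,0,0,0,0]'
python3 - <<'E'
from h import *
wedge_fit("top"); wedge_fit("wrist")
go([.510*.988+.022*.152,-.510*.152+.022*.988,-.0285],-8.5); print(r.get_obs()["joints"].round(2))
E
```

```text
clock: 15.48
tcp_pos: [0.5062, -0.0551, 0.121]
orientation: [1.316, 1.137, -1.318]
contact_force: [-0.3, 0.7, 0.3]
grip_width: 0.008
top 0.81 c 519.1 15.5 size 80.9 40.2 ang 81.7  n,h 510.5 94.2 1533
wrist 0.75 c 517.5 13.3 size 83.4 42.5 ang 81.3  n,h 509.3 91.8 6545
t 15.68 tcp [ 0.5065 -0.0543  0.1214] yang -8.3 turn rad 0.003 shift before turn [149.9   1.    1.4] after turn [149.9   1.    1.4] F [-0.5  0.1 -0.5]
[-0.7   0.41  0.87  2.06 -0.42  0.85  0.27]
```

```bash
python3 -m pendant '[8,50,0,0,0.003, 8,50,0,0,0, 8,30,0,0,0, 8,14,0,0,0, 8,5,0,0,0, 8,0,0,0,0, 8,0,0,-5,0, 8,0,0,-5,0, 8,0,0,-5,0, 8,0,0,-5,0, 8,0,0,-5,0, 8,0,0,0,0]'
python3 - <<'E'
from h import *
go([.510*.988+.1017*.152,-.510*.152+.1017*.988,-.0285],-8.5)
E
```

```text
clock: 17.18
tcp_pos: [0.5108, -0.0302, -0.0273]
orientation: [1.319, 1.135, -1.318]
contact_force: [-0.2, -0.8, -0.0]
grip_width: 0.008
t 17.18 tcp [ 0.5108 -0.0302 -0.0273] yang -8.6 turn rad -0.001 shift before turn [  1.2   0.5 -53.8] after turn [  1.2   0.6 -53.8] F [-0.2 -0.8 -0. ]
```

```bash
python3 -m pendant '[8,0.5,0.5,-5,0, 8,0,0,-5,0, 8,0,0,-5,0, 8,0,0,-5,0, 8,0,0,-5,0, 8,0,0,-5,0, 8,0,0,-5,0, 8,0,0,-4,0, 8,0,0,-3,0, 8,0,0,0,0]'
python3 - <<'E'
from h import *
go([.510*.988+.1017*.152,-.510*.152+.1017*.988,-.0285],-8.5); wedge_fit("wrist"); wedge_fit("top")
E
```

```text
clock: 18.42
tcp_pos: [0.5175, 0.0114, -0.0279]
orientation: [1.319, 1.135, -1.318]
contact_force: [0.6, -0.2, 0.4]
grip_width: 0.0078
t 18.43 tcp [ 0.5175  0.0114 -0.0279] yang -8.6 turn rad -0.001 shift before turn [  0.6   0.1 -11.7] after turn [  0.6   0.1 -11.7] F [ 0.6 -0.2  0.4]
wrist 0.83 c 524.2 58.8 size 76.5 41.8 ang 83.4  n,h 509.0 137.7 12019
```

```bash
python3 -m pendant '[8,0,0,-2,0, 8,0,0,-2,0, 8,0,0,-2,0, 8,0,0,-2,0, 8,0,0,-1,0, 8,0,0,0,0]'; python3 -m pendant '[8,0,0,-0.7,0, 8,0,0,0,0]';  python3 -m pendant '[8,0,0,-0.7,0, 8,0,0,0,0]';  python3 -m pendant '[8,0,0,-0.7,0, 8,0,0,0,0]'
```

```text
clock: 19.38
tcp_pos: [0.5189, 0.02, -0.0278]
orientation: [1.319, 1.135, -1.319]
contact_force: [-1.1, -0.2, -1.0]
grip_width: 0.008
clock: 19.62
tcp_pos: [0.5189, 0.0204, -0.0278]
orientation: [1.319, 1.135, -1.319]
contact_force: [0.3, -0.8, -0.1]
grip_width: 0.0078
clock: 19.88
tcp_pos: [0.519, 0.0211, -0.0278]
orientation: [1.319, 1.134, -1.319]
contact_force: [-0.5, -0.5, -0.5]
grip_width: 0.008
clock: 20.12
tcp_pos: [0.5192, 0.0218, -0.0278]
orientation: [1.319, 1.135, -1.319]
contact_force: [0.5, -0.7, -0.4]
grip_width: 0.0078
```

```bash
for i in 1; do python3 -m pendant '[8,0,0,-0.7,0, 8,0,0,-0.7,0, 8,0,0,0,0]'; python3 -m pendant '[8,0,0,-0.7,0, 8,0,0,-0.3,0, 8,0,0,0,0]';  python3 -m pendant '[8,0,0,-0.5,0, 8,0,0,0,0]'; python3 -m pendant '[8,0,0,-0.5,0, 8,0,0,0,0]'; done
```

```text
clock: 20.5
tcp_pos: [0.5194, 0.0231, -0.0278]
orientation: [1.319, 1.134, -1.319]
contact_force: [-0.9, -0.1, -0.5]
grip_width: 0.0076
clock: 20.88
tcp_pos: [0.5194, 0.0237, -0.0278]
orientation: [1.319, 1.134, -1.319]
contact_force: [-0.9, -3.8, 0.5]
grip_width: 0.0079
clock: 21.12
tcp_pos: [0.5195, 0.0243, -0.0278]
orientation: [1.319, 1.134, -1.319]
contact_force: [-0.7, -3.8, -0.1]
grip_width: 0.0081
clock: 21.38
tcp_pos: [0.5196, 0.0246, -0.0278]
orientation: [1.319, 1.134, -1.319]
contact_force: [-0.8, -4.9, 0.2]
grip_width: 0.0082
```

Contact: force is rising. Small steps now, aiming at about 8–10 N.

```bash
python3 -m pendant '[8,0,0,-0.4,0, 8,0,0,0,0]'; python3 -m pendant '[8,0,0,-0.3,0, 8,0,0,0,0]'
```

```text
clock: 21.62
tcp_pos: [0.5196, 0.0247, -0.0278]
orientation: [1.319, 1.133, -1.32]
contact_force: [-0.8, -6.4, -0.2]
grip_width: 0.0078
clock: 21.88
tcp_pos: [0.5196, 0.0248, -0.0278]
orientation: [1.319, 1.133, -1.32]
contact_force: [-1.7, -6.5, -0.6]
grip_width: 0.0079
```

```bash
python3 -m pendant '[8,0,0,-0.4,0, 8,0,0,0,0]'; python3 -m pendant '[8,0,0,-0.4,0, 8,0,0,0,0]';python3 -m pendant '[8,0,0,-0.3,0, 8,0,0,0,0]'
```

```text
clock: 22.12
tcp_pos: [0.5196, 0.025, -0.0278]
orientation: [1.319, 1.133, -1.32]
contact_force: [-0.7, -6.1, 0.5]
grip_width: 0.0084
clock: 22.38
tcp_pos: [0.5196, 0.0251, -0.0278]
orientation: [1.318, 1.133, -1.32]
contact_force: [-1.7, -7.3, 0.0]
grip_width: 0.0078
clock: 22.62
tcp_pos: [0.5196, 0.0252, -0.0278]
orientation: [1.318, 1.132, -1.321]
contact_force: [-2.1, -7.8, 1.0]
grip_width: 0.0078
```

```bash
python3 -m pendant '[8,0,0,-0.5,0, 8,0,0,0,0]'; python3 -m pendant '[8,0,0,-0.5,0, 8,0,0,0,0]'; python3 -m pendant '[8,0,0,-0.4,0, 8,0,0,0,0, 8,0,0,0,0]'
```

```text
clock: 22.88
tcp_pos: [0.5197, 0.0253, -0.0278]
orientation: [1.318, 1.132, -1.321]
contact_force: [-2.5, -8.0, 0.3]
grip_width: 0.0081
clock: 23.12
tcp_pos: [0.5196, 0.0255, -0.0278]
orientation: [1.318, 1.132, -1.321]
contact_force: [-1.3, -8.4, 2.3]
grip_width: 0.0084
clock: 23.5
tcp_pos: [0.5196, 0.0256, -0.0278]
orientation: [1.318, 1.131, -1.322]
contact_force: [-1.9, -9.4, 0.0]
grip_width: 0.0085
```

```bash
python3 -m pendant '[8,0,0,-0.5,0, 8,0,0,0,0]'; python3 -m pendant '[8,0,0,-0.4,0, 8,0,0,0,0, 8,0,0,0,0]';  python3 -m pendant '[8,0,0,3,0, 8,0,0,5,0, 8,0,0,10,0, 8,-5,0,15,0, 0,-40,0,10,0, 0,-45,0,0,0, 0,-30,0,0,0, 0,0,0,0,0]'
python3 - <<'E'
from h import *
g,d=viewer.grab_frame("top")
for n,uv in dict(FR=(286,315),FL=(271,406),BR=(149,292)).items():
    q=np.stack(np.meshgrid(np.arange(uv[0]-22,uv[0]+23),np.arange(uv[1]-22,uv[1]+23)),-1).reshape(-1,2)
    W=px2world("top",q,d); s=(W[:,2]>.036)&(W[:,2]<.045); e=(W[:,2]>.028)&(W[:,2]<.036)
    print(n,"bolt",s.sum(),np.median(W[s],0).round(4),W[s].mean(0).round(4),"ear",e.sum(),np.median(W[e],0).round(4))
wedge_fit("wrist"); go([.5306,.079,.05-.031],-8.5)
w,d=viewer.grab_frame("wrist"); cv2.imwrite("pics/m5.png",cv2.convertScaleAbs(np.hstack([cv2.resize(w,(400,300)),cv2.resize(g[260:380,220:380],(400,300))])[...,::-1],alpha=1.4))
E
```

```text
clock: 23.75
tcp_pos: [0.5196, 0.0258, -0.0278]
orientation: [1.318, 1.131, -1.322]
contact_force: [-2.1, -10.4, 1.0]
grip_width: 0.0082
clock: 24.12
tcp_pos: [0.5197, 0.0259, -0.0278]
orientation: [1.318, 1.13, -1.322]
contact_force: [-2.8, -11.2, 0.5]
grip_width: 0.008
clock: 25.12
tcp_pos: [0.5153, -0.0141, 0.0943]
orientation: [1.323, 1.132, -1.315]
contact_force: [-0.3, -0.4, -0.7]
grip_width: -0.0
FR bolt 144 [0.5314 0.0813 0.0399] [0.53   0.0826 0.0397] ear 372 [0.5303 0.0817 0.0339]
FL bolt 132 [0.4069 0.1    0.0399] [0.4078 0.1011 0.0395] ear 403 [0.4075 0.1004 0.0338]
BR bolt 106 [0.5623 0.276  0.0395] [0.5624 0.276  0.0395] ear 248 [0.5635 0.2778 0.0338]
wrist 0.58 c 524.6 65.6 size 62.5 41.4 ang 80.1  n,h 508.4 144.6 3325
t 25.27 tcp [ 0.5131 -0.0135  0.0915] yang -8.6 turn rad -0.002 shift before turn [ 72.6   3.5 -94.1] after turn [ 72.6   3.7 -94.1] F [ 0.2 -0.  -0.1]
```

View pics/m5.png

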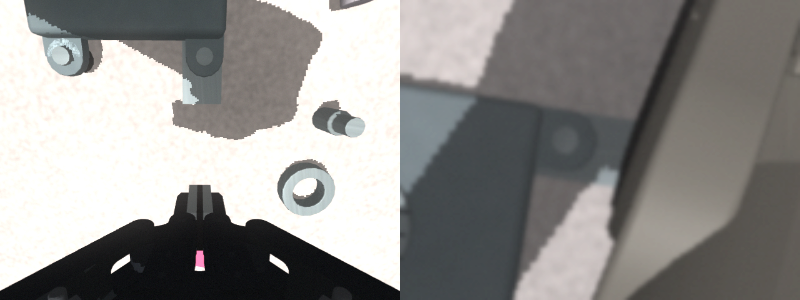

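```bash
python3 -m pendant '[0,0,0,0,-0.175, 0,0,0,0,-0.175, 0,0,0,0,-0.175, 0,0,0,0,-0.175, 0,0,0,0,-0.175, 0,0,0,0,-0.175, 0,0,0,0,-0.175, 0,0,0,0,-0.175, 0,0,0,0,-0.17, 0,0,0,0,0]'
python3 - <<'E'
from h import *
go([.531,.080,.05-.031],81.5)
E
```

```text
clock: 26.58
tcp_pos: [0.5131, -0.0136, 0.0913]
orientation: [0.12, 1.569, -0.12]
contact_force: [0.5, -1.0, -0.5]
grip_width: 0.0
t 26.57 tcp [ 0.5131 -0.0136  0.0913] yang 81.3 turn rad -0.004 shift before turn [72.2 95.3  3.6] after turn [72.2 95.3  4. ] F [ 0.5 -1.  -0.5]
```

```bash
python3 -m pendant '[0,0,40,2,0, 0,0,40,2,0, 0,0,15,0,0, 0,40,0,0,0, 0,22,0,0,0, 0,8,0,0,0, 0,2,0,0,0, 0,0,0,0,0]'
python3 - <<'E'
from h import *
go([.531,.080,.04-.031],81.5)
p,R,o=tool(); g,d=viewer.grab_frame("wrist")
print("bolt px expected",proj("wrist",[[.531,.080,.04]]))
cv2.imwrite("pics/w6.png",cv2.convertScaleAbs(g[...,::-1],alpha=1.6))
E
```

```text
clock: 27.58
tcp_pos: [0.5326, 0.0798, 0.0208]
orientation: [0.119, 1.567, -0.119]
contact_force: [0.2, 0.4, 0.5]
grip_width: 0.0001
t 27.57 tcp [0.5326 0.0798 0.0208] yang 81.3 turn rad -0.003 shift before turn [11.8 -0.  -1.7] after turn [11.8 -0.  -1.7] F [0.2 0.4 0.5]
bolt px expected [[320.20844922 302.05415852]]
```

View pics/w6.png

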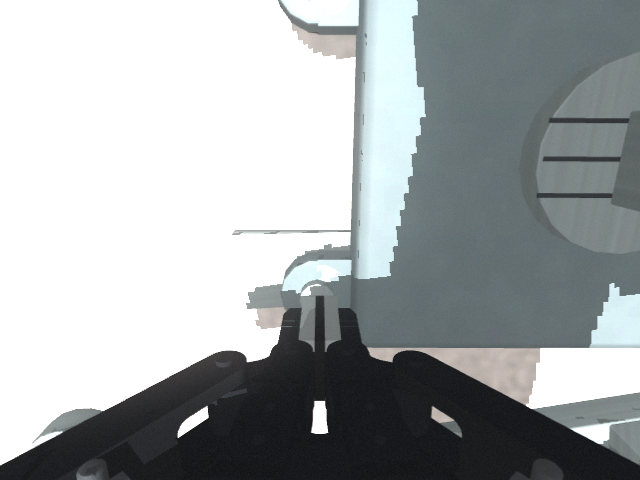

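```bash
python3 -m pendant '[0,0,-4,-1.5,0, 0,6,0,0,0, 0,3,0,0,0, 0,0,0,0,0]'; python3 -m pendant '[0,1.5,0,0,0, 0,1,0,0,0, 0,0,0,0,0]'; python3 -m pendant '[0,0.7,0,0,0, 0,0,0,0,0]'
```

```text
clock: 28.12
tcp_pos: [0.5297, 0.0763, 0.0108]
orientation: [0.118, 1.568, -0.119]
contact_force: [0.7, -0.8, -0.2]
grip_width: 0.0001
clock: 28.5
tcp_pos: [0.53, 0.0763, 0.0087]
orientation: [0.118, 1.568, -0.118]
contact_force: [-0.6, 0.5, 0.1]
grip_width: -0.0001
clock: 28.75
tcp_pos: [0.5301, 0.0763, 0.0085]
orientation: [0.119, 1.568, -0.118]
contact_force: [-1.0, 0.5, 6.6]
grip_width: -0.0
```

```bash
python3 -m pendant '[0,0.7,0,0,0, 0,0,0,0,0]'; python3 -m pendant '[0,0.6,0,0,0, 0,0,0,0,0, 0,0,0,0,0, 0,0,0,0,0, 0,0,0,0,0]'
```

```text
clock: 29.0
tcp_pos: [0.5301, 0.0763, 0.0084]
orientation: [0.119, 1.568, -0.118]
contact_force: [-3.9, -0.2, 12.3]
grip_width: 0.0002
clock: 29.62
tcp_pos: [0.5302, 0.0763, 0.0082]
orientation: [0.12, 1.567, -0.118]
contact_force: [-5.0, -0.1, 17.4]
grip_width: 0.0002
```

```bash
python3 -m pendant '[0,0.7,0,-0.3,0, 0,0.6,0,-0.2,0, 0,0,0,0,0, 0,0,0,0,0, 0,0,0,0,0]'; python3 -m pendant '[0,-1.5,0,0.2,0, 0,-2,0,0.2,0, 0,-5,0,0,0, 0,-20,0,0,0, 0,-50,0,0,0, 0,-50,0,0,0, 0,0,-40,0,0, 0,0,-50,0,0, 0,0,-50,0,0, 0,0,-50,0,0, 0,0,0,0,0]'
python3 - <<'E'
from h import *
g,d=viewer.grab_frame("top")
for n,uv in dict(FR=(286,315),FL=(271,406),BR=(149,292)).items():
    q=np.stack(np.meshgrid(np.arange(uv[0]-22,uv[0]+23),np.arange(uv[1]-22,uv[1]+23)),-1).reshape(-1,2)
    W=px2world("top",q,d); s=(W[:,2]>.036)&(W[:,2]<.045); e=(W[:,2]>.028)&(W[:,2]<.036)
    print(n,"bolt",s.sum(),np.median(W[s],0).round(4),"ear",e.sum(),np.median(W[e],0).round(4))
wedge_fit("top")
for o in ["ring_gauge","master","vise"]:
    for k in nets.look_for(o,"top")[:1]: print(o,round(k["score"],2),np.round(k["location"],4))
print(r.get_obs()["clock"],r.get_obs()["contact_force"].round(1),r.get_obs()["tcp_pos"])
E
```

```text
clock: 30.25
tcp_pos: [0.5303, 0.0763, 0.0079]
orientation: [0.12, 1.566, -0.118]
contact_force: [-8.2, -1.4, 29.1]
grip_width: 0.0001
clock: 31.62
tcp_pos: [0.5001, -0.1162, 0.1342]
orientation: [0.123, 1.567, -0.126]
contact_force: [0.6, 0.8, 0.3]
grip_width: 0.0002
FR bolt 140 [0.5315 0.0807 0.0398] ear 381 [0.5302 0.0817 0.0341]
FL bolt 128 [0.407  0.0999 0.0399] ear 411 [0.4074 0.1005 0.0338]
BR bolt 107 [0.5616 0.2763 0.0395] ear 246 [0.5636 0.2774 0.0337]
top 0.62 c 526.9 65.3 size 56.1 39.3 ang 82.7  n,h 510.6 144.6 583
ring_gauge 0.93 [ 0.6202 -0.0778  0.0189]
master 0.64 [0.6467 0.001  0.0387]
vise 0.95 [0.6577 0.1868 0.0471]
31.925 [-0.4  0.3  0.5] [ 0.5016628  -0.11004652  0.13376975]
```

```bash
python3 -c "
from bench import r
print(r.hand_in())"
```

```text
the job is handed in; nothing more can be done
None
```

The wedge is snug under the short foot, the press check passed, and the job is handed in. The last clock reading before handing in was 31.9 s.

- **Wedge:** I squared it up with a push on its side, then pushed it tail-on, thin end first. Resistance began about where the wedge should meet the foot, and I let go at about 11 N. In the pictures it lies straight under the foot, about 2 mm off its centre line.
- **Press:** I pressed the bolt head to 29 N. The tool sank about 0.7 mm from first touch, against the 6 mm dip at 3 N before. I take that small movement to be arm flex. The fingers were set 4 mm toward the front of the bolt's centre to clear the base.
- **Last checks:** The stand's three visible bolts were within about 1 mm of where they started, with no change in height. The ring gauge and master were within about 2 mm of their first readings, and the vise within about 3 mm. I take this as camera noise, as nothing came near them. I did not re-measure the pink look-alike, but the arm never went near it at bench height.
- **What disagreed:** The real fingertips sat about 31 mm behind the TCP the robot reports. My first side push therefore passed over the wedge without touching it. I found the offset from the wrist camera's depth and by pressing on the bare bench, which reached 71 N, and worked with the correction from then on.

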